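# Hold the stem loupe in focus over a clay medallion

## Task

Lift the loupe out of its wooden holder, put its stem down through the eye of the brass lug on the stand, and bring the lens level and centred over the clay medallion, at the focal height marked by the red collar. Finish while still holding it there, steady, in the gripper; nothing is put down or let go. Do not touch the medallion, shift the collar or disturb the other things on the bench.

Things in the scene. Friction and masses are not known exactly. Their poses are not given: they have to be found in the camera images.
- loupe: Loupe on a vertical stem, about 180 g. Origin: on the stem axis, at mid-thickness of the lens; z up along the stem, x from stem to lens. A flat steel arm (14 wide, 8 thick, x -10 to +50, centred on the lens plane) joins stem and lens. It starts upright, stem in the hole of the holder, arm resting on the holder top, origin 84 mm above the table.
- grip (a point): Middle of the rust-red square grip on top of the loupe, 28 mm above its origin on the stem axis. 20 x 20 mm, 40 tall (8 to 48 mm above the lens plane), faces square to the loupe x and y axes: grasp it from above, either way round.
- lens (a point): Centre of the lens of the loupe, 80 mm from the stem along the loupe's x axis, in the lens plane. Glass in a black ring frame of 66 mm outside diameter, 10 mm thick (5 above and below this point).
- stem_tip (a point): Lower end of the loupe stem, on its axis, 78 mm below the loupe's origin. The stem is a round steel rod, 10 mm diameter, with a tapered tip.
- holder: Light wood block 60 x 60 x 80 mm high, fixed to the table, with a vertical 14 mm through hole in its centre in which the stem of the loupe starts. Origin: centre of its underside, on the table; z up.
- stand: Inspection stand fixed to the table: dark wood base 220 (x) x 180 (y) x 12 mm. Origin: centre of its underside; z up. On it: the medallion at x +30, y 0; a dark post at x -84 that carries a brass lug, its eye at x -50, y 0; a steel gauge rod (8 mm diameter, top at 165 mm) at x +30, y +65 that carries the red collar.
- eye (a point): Centre of the round vertical 16 mm through hole (the eye) in the brass lug, at the lug's top face, 75 mm above the table. Lug 60 x 36 x 10 mm thick; below it is free space down to the stand's base (top at 12 mm). The medallion's centre is 80 mm from the eye, as far as the lens is from the stem.
- collar_mid (a point): Mid-height, on its axis, of the red collar (18 mm diameter, 14 mm tall) on the gauge rod. Its height is the focal height for the lens plane and varies, 113 to 133 mm above the table. The collar can slide on the rod (about 4 N of friction): leave it where it is.
- medallion: Loose grey clay medallion with a small flower relief, 64 mm diameter, 14 mm thick (relief to 19 mm), lying on the stand. Origin: centre of its underside, 12 mm above the table.
- figurine: Loose plaster figurine (bystander), 64 mm diameter, 115 mm tall. Origin: centre of its underside.
- blank: Loose round terracotta blank (bystander), 72 mm diameter, 13 mm thick. Origin: centre of its underside.
- slip_jar: Loose jar with blue cap (bystander), 64 mm diameter, 90 mm tall. Origin: centre of its underside.
- bowl: Loose white bowl (bystander), 110 mm diameter, 45 mm tall. Origin: centre of its underside.
- spatula: Loose wooden modelling spatula (bystander), 190 mm long, lying along its x axis.
- brush: Loose brush (bystander), 180 mm long, lying along its x axis.
Not all that is in view belongs to the job. Of the things that look like the medallion, the smallest one is meant.

How it is judged:
By the outcome, as a careful person would: the job done as asked, in the order asked, and still so for the second after the job is handed in, while the arm keeps its last pose, push and grip.
It also fails if it takes over 40 s, if anything falls off the work surface, if the arm or the gripper's body presses on something with over 40 N, if the wrist force passes 120 N, or if a joint passes its speed limit or range.

## Robot

A 7-joint arm with a two-finger parallel gripper is mounted at the origin on the work surface. World frame = base frame: x ahead of the robot, y to its left, z up, the work surface at z = 0. Lengths are in mm, angles in rad, forces in N, time in s.
With the tool pointing down it reaches from about 350 to 900 mm from the base axis. Payload 7.2 kg.
Tool frame: the origin (TCP) lies at the very end of the fingers, on their centre line; the grasp point (between the pads) lies 19 mm behind it (robot.grasp_offset is the distance from the TCP to the grasp point, in mm); z points along the fingers, y is the line along which they close (so a half turn about z gives the same grasp; the last joint's range is limited). The gripper opens to 85 mm and grips with 20 to 120 N. Pads are 22 mm wide; open, the fingers measure 114 mm over their backs; the gripper's body (76 mm by 85 mm) begins 54 mm behind the grasp point. The pads swing forward as they close: fully open they stand 13 mm farther back than shut.
Start: joints at [-0.068, 0.411, -0.013, 1.596, 0.006, 1.134, -0.082], TCP at [625.004, -0.011, 207.497] pointing down, gripper open.
Joint ranges: [-2.95, 2.95], [-0.29, 1.99], [-1.47, 1.44], [0.14, 2.54], [-1.03, 4.17], [0.13, 1.85], [-2.86, 2.86]. Speed limits (rad/s): [2.39, 2.39, 3.01, 3.01, 3.14, 3.14, 3.14].

## Interface

Orientations are given as [roll, pitch, yaw] about the fixed x, y, z axes, in that order (R = Rz(yaw) Ry(pitch) Rx(roll)).
In Python, from bench import robot, cams, workorder gives the robot as it stands.
- The arm moves only by the tool arm_command, never from a script. Its argument "plan" is a list that holds one entry, the list of rows, each a list of 4 numbers: the shift along the tool's x, y, z in m, then the turn about the tool's z in rad. In form: [[[x, y, z, roll], ...]]. A call has 1 to 20 rows; each row shifts and turns the commanded pose from where the row before left it, along the tool's axes as they then stand; what a row does not reach is not made up. A row lasts 1/12 s, in which the tool goes at most 41.7 mm and 7.16 degrees, less where a joint would pass 70% of its speed; a pose out of reach is approached as far as the arm can. A call with a gripper value outside its range is refused whole. "fingers" is the closure, from -1 (fully open) to 1 (shut), so that 0 is half open, set as the call begins (left out, the last holds). The fingers move at their own pace and stop on an object; the grip force is fixed at half the most. Time passes only in rows, so rows that do not move let the fingers close. It gives the time, the measured TCP pose, the force, the opening and the grip force at its end, in the units of the state.
- robot.get_obs(): the state, without advancing time (a new reading comes with each control period).
- cams.capture(name): name is "scene" or "side" or "wrist"; returns a dict with "img" (400x640x3 uint8, blue, green, red), "fx", "fy", "cx", "cy" (pixels), "view" (4x4, takes a point from world to camera coordinates). Camera axes: x right, y down, z forward; pixel columns grow to the right and rows downward; lengths in mm; the calibration is good to about 2 mm. A picture is of the moment at which its call begins. There is no depth.
- workorder.hand_in(): hands the job in; it is judged then, once.
The state is a dict: "clock": time; "joints": joint angles; "qvel": joint speeds; "effort": joint torques, N m; "ee_pos": TCP position; "tool_rot": TCP orientation; "wrist_force": force on the tool from outside, world axes, zero at the start; "ft_torque": the same for the moment, N m; "gripper_width": opening from 0.0 (shut) to 1.0 (fully open); "grasp_force": force on a finger pad.
Only numpy, scipy, OpenCV 4.12 (cv2) and the standard library are available. Lean on these libraries where they do the work, as an engineer would, in place of code of your own. Each camera call takes 0.05 s, during which the arm holds its last target. There are 200 camera calls.

## Working session

There is one attempt and no reset: what is moved stays moved. The work goes in short steps, Python scripts to look and compute and a tool call to move; the robot and the scene stay as the last step left them, time stands still between calls to the robot, and variables do not carry over. Pictures are saved under pics/ and viewed, at most 10 in all, crops included, and the job is handed in when it is done.

Besides the shell and the picture viewer there is one more tool, called after "Emit:" by a JSON object that holds its "method" and its "body", one argument or row to a line. arm_command: Moves the arm, as the interface text tells. Its arguments: {"type":"object","properties":{"plan":{"type":"array"},"fingers":{"type":"number"}},"required":["plan"]}

```bash
mkdir -p pics
cat > h.py <<'E'
import numpy as np, cv2
from bench import robot, cams, workorder
def px(c,p):
    q=c["view"]@np.append(p,1.); return np.array([c["fx"]*q[0]/q[2]+c["cx"],c["fy"]*q[1]/q[2]+c["cy"]])
def ray(c,u,v):
    R=c["view"][:3,:3];t=c["view"][:3,3]
    d=R.T@np.array([(u-c["cx"])/c["fx"],(v-c["cy"])/c["fy"],1.]); return -R.T@t,d/np.linalg.norm(d)
def onz(c,u,v,z):
    o,d=ray(c,u,v); return o+d*(z-o[2])/d[2]
def tri(rs):
    A=sum(np.eye(3)-np.outer(d,d) for o,d in rs); b=sum((np.eye(3)-np.outer(d,d))@o for o,d in rs)
    return np.linalg.solve(A,b)
E
python3 - <<'E'
from h import *
for n in("scene","side"):
    c=cams.capture(n); cv2.imwrite(f"pics/{n}0.png",c["img"]); print(n,c["fx"],np.round(c["view"],3).tolist())
o=robot.get_obs();print(o["clock"],o["ee_pos"],o["tool_rot"],o["gripper_width"])
E
```

```text
scene 465.14551731775 [[-0.111, 0.994, -0.007, 69.968], [0.781, 0.083, -0.619, -400.483], [-0.615, -0.074, -0.785, 1830.018], [0.0, 0.0, 0.0, 1.0]]
side 364.7571828163612 [[0.976, -0.218, -0.017, -594.055], [-0.174, -0.728, -0.663, 170.672], [0.132, 0.65, -0.748, 1152.175], [0.0, 0.0, 0.0, 1.0]]
0.1 [ 6.24532840e+02 -4.32992016e-02  2.06728709e+02] [-3.14014573e+00  1.24857727e-04  1.57085651e+00] 0.9986126043298648
```

View pics/scene0.png

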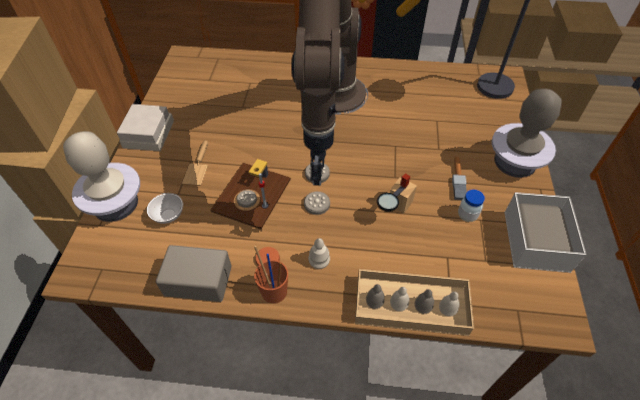

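View pics/side0.png

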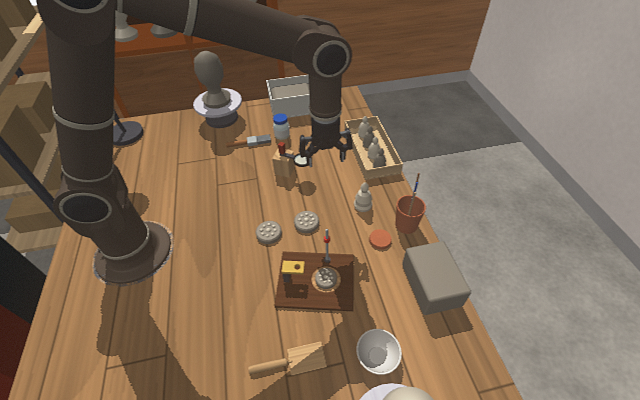

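The scene view shows the loupe and holder at about (400,193) and the stand at (252,193). There are three medallion-like discs in the side view: (326,279) on the stand, and (268,232) and (306,221) on the table. The one on the stand fits, as it lies beside the eye and looks smallest. I'll confirm with one enlarged crop.

Run:
```python
from h import *
a=cv2.imread("pics/scene0.png");b=cv2.imread("pics/side0.png")
f=lambda im,x,y:cv2.resize(im[y:y+75,x:x+100],(400,300),interpolation=cv2.INTER_CUBIC)
f2=lambda im,x,y:cv2.resize(im[y:y+100,x:x+133],(400,300),interpolation=cv2.INTER_CUBIC)
cv2.imwrite("pics/crop1.png",np.vstack([np.hstack([f(a,205,155),f(a,340,160)]),np.hstack([f2(b,245,210),f(b,250,125)])]))
```

```text
(no output)
```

View pics/crop1.png

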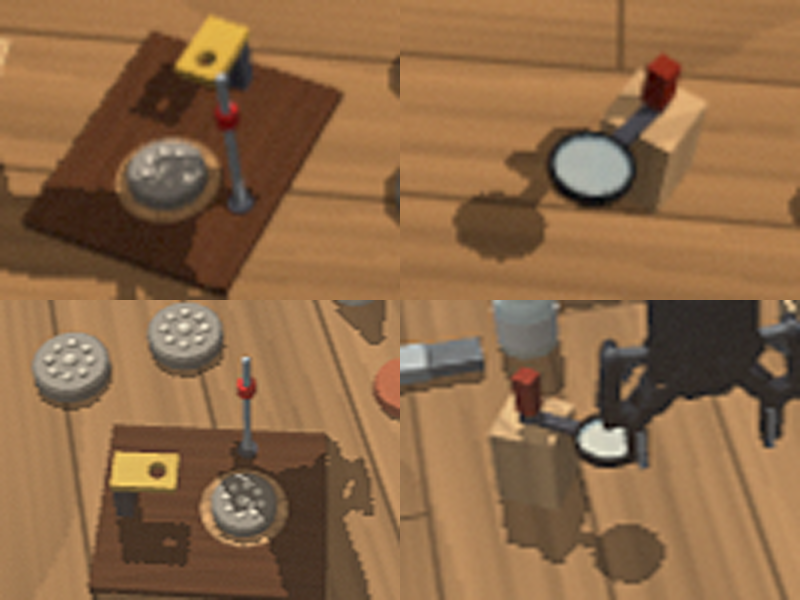

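The crop confirms it: the medallion on the stand is the smallest disc, sitting on a pale disc mark. Scene pixels are eye (256.5,169.5), medallion (247,197.5), collar (262,184), lens (388,201.5) and grip (406,178). Next I'll triangulate these.

Run:
```python
from h import *
a=cams.capture("scene");b=cams.capture("side")
P={"eye":((256.5,169.5),(297.3,266.7),75),"med":((247,197.5),(326,276.7),28),"collar":((261.75,184),(327,239),123),"grip":((405.7,180.3),(281.75,148.75),112),"lens":((388,201.5),(301.2,160),84)}
for k,(p,q,z) in P.items(): print(k,tri([ray(a,*p),ray(b,*q)]).round(1),onz(a,*p,z).round(1),onz(b,*q,z).round(1))
def cent(c,m,r):
    M=cv2.moments(m[r[1]:r[3],r[0]:r[2]].astype(np.uint8),True);return M["m10"]/M["m00"]+r[0],M["m01"]/M["m00"]+r[1]
for c,rs in((a,{"col":(250,170,275,195),"grip":(395,168,420,195)}),(b,{"col":(315,225,340,250),"grip":(272,135,292,160)})):
    i=c["img"].astype(int);m=(i[...,2]>1.8*i[...,1]+10)&(i[...,2]>2*i[...,0])&(i[...,2]>70)
    print({k:np.round(cent(c,m,r),2).tolist()+[int(m[r[1]:r[3],r[0]:r[2]].sum())] for k,r in rs.items()})
```

```text
eye [ 490.3 -216.4   69.7] [ 494.4 -214.6   75. ] [ 490.4 -220.    75. ]
med [ 567.5 -237.8   19.4] [ 573.5 -235.    28. ] [ 566.8 -243.    28. ]
collar [ 585.7 -176.2  117.1] [ 590.2 -174.5  123. ] [ 585.  -180.6  123. ]
grip [517.9 251.9 105.2] [521.5 252.2 112. ] [518.5 241.4 112. ]
lens [580.1 204.4  77.2] [586.  203.4  84. ] [578.9 197.7  84. ]
{'col': [261.24, 183.97, 38], 'grip': [406.0, 178.41, 51]}
{'col': [326.23, 239.4, 30], 'grip': [280.72, 145.56, 25]}
```

Emit:
{"method": "arm_command", "body": {
  "plan": [
    [[0.0245, -0.0105, 0, 0], [0.0245, -0.0105, 0, 0], [0.0245, -0.0105, 0, 0], [0.0245, -0.0105, 0, 0], [0.0245, -0.0105, 0, 0], [0.0245, -0.0105, 0, 0], [0.0245, -0.0105, 0, 0], [0.0245, -0.0105, 0, 0], [0.0245, -0.0105, 0, 0], [0.0245, -0.0105, 0, 0], [0, 0, 0, 0.107], [0, 0, 0, 0.107], [0, 0, 0, 0.107], [0, 0, 0, 0.107], [0, 0, 0, 0.107], [0, 0, 0, 0.107], [0, 0, 0, 0], [0, 0, 0, 0]]
  ],
  "fingers": -1
}}

```text
clock: 1.7
ee_pos: [519.9, 245.1, 207.4]
tool_rot: [3.142, 0.0, 0.932]
wrist_force: [0.0, 0.1, 0.3]
gripper_width: 1.002
grasp_force: 0.0
```

Run:
```python
from h import *
c=cams.capture("wrist");cv2.imwrite("pics/w1.png",c["img"])
print(c["fx"],np.round(c["view"],3).tolist(),px(c,[520,247,132]),px(c,[582,201,89]))
o=robot.get_obs();print(o["clock"],o["ee_pos"],o["tool_rot"])
```

```text
318.14807045566795 [[0.803, -0.596, 0.0, -273.342], [-0.564, -0.759, 0.325, 436.347], [-0.194, -0.261, -0.946, 545.304], [0.0, 0.0, 0.0, 1.0]] [312.7828337  193.96261492] [396.26515415 179.15346952]
1.75 [519.87840609 245.04492791 207.39664409] [-3.14157939e+00  2.01923152e-04  9.32665674e-01]
```

View pics/w1.png

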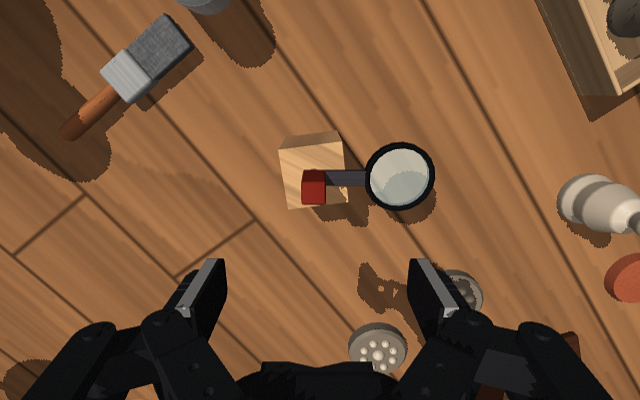

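The wrist view shows the grip's red block at about (313,187), the arm running right, and the lens ring centred near (400,176).

Run:
```python
from h import *
c=cams.capture("wrist");i=c["img"].astype(int)
m=((i[...,2]>2*i[...,1])&(i[...,2]>60)).astype(np.uint8);m[:150]=0;m[220:]=0;m[:,:290]=0;m[:,340:]=0
k=max(cv2.findContours(m,0,2)[0],key=cv2.contourArea);print(cv2.boundingRect(k),cv2.approxPolyDP(k,1.5,True)[:,0].tolist())
print(i[165:208,313,2].tolist(), i[180,298:330,2].tolist())
# lens outer ring: dark pixels
d=(i.max(2)<50).astype(np.uint8);d[:135]=0;d[215:]=0;d[:,:360]=0;d[:,440:]=0
k=max(cv2.findContours(d,0,2)[0],key=cv2.contourArea);e=cv2.fitEllipse(k);print(e,onz(c,*e[0],84))
g=((i[...,0]>130)).astype(np.uint8);g[:135]=0;g[215:]=0;g[:,:360]=0;g[:,440:]=0
k=max(cv2.findContours(g,0,2)[0],key=cv2.contourArea);e=cv2.fitEllipse(k);print(e,onz(c,*e[0],84))
```

```text
(301, 170, 25, 35) [[304, 171], [301, 183], [302, 203], [323, 204], [325, 202], [322, 170]]
[219, 220, 226, 184, 90, 64, 74, 74, 76, 75, 73, 75, 77, 75, 75, 75, 90, 121, 131, 133, 134, 133, 133, 134, 134, 133, 133, 132, 135, 134, 136, 133, 134, 135, 134, 136, 136, 138, 117, 125, 195, 151, 91] [218, 218, 224, 170, 81, 76, 74, 72, 75, 74, 73, 73, 75, 73, 74, 75, 73, 74, 74, 74, 72, 74, 73, 72, 73, 75, 58, 37, 31, 30, 30, 29]
((398.1538391113281, 176.41607666015625), (67.2865982055664, 72.4706802368164), 75.85994720458984) [585.096121  200.3254083  84.       ]
((399.0594787597656, 176.56399536132812), (53.856170654296875, 59.32609558105469), 56.25886535644531) [585.7063954 199.6924813  84.       ]
```

Run:
```python
from h import *
c=cams.capture("wrist");g=onz(c,313.2,193,132);l=onz(c,399,176.5,84);o=robot.get_obs()
d=l-g;print(g,l,np.hypot(*d[:2]),np.arctan2(d[1],d[0]))
print([onz(c,u,v,132).round(1).tolist() for u,v in((301.5,182.5),(324.5,182.5),(302,204),(324.5,204))])
y=o["tool_rot"][2];R=np.array([[np.cos(y),np.sin(y)],[np.sin(y),-np.cos(y)]]) # cols tool x,y
print(y,R.T@(g[:2]-o["ee_pos"][:2]), px(c,o["ee_pos"]))
```

```text
[520.81337794 247.42284184 132.        ] [585.71355895 199.71828718  84.        ] 80.54662023170432 -0.6338610158759488
[[518.6, 260.0, 132.0], [533.3, 249.1, 132.0], [507.9, 245.3, 132.0], [522.5, 234.4, 132.0]]
0.9315022273421818 [ 2.50575872 -0.76186311] [313.25664675 238.24935766]
```

Emit:
{"method": "arm_command", "body": {
  "plan": [
    [[0.0025, -0.0008, 0, 0], [0, 0, 0.016, 0], [0, 0, 0.016, 0], [0, 0, 0.016, 0], [0, 0, 0.016, 0], [0, 0, 0.016, 0], [0, 0, 0.016, 0], [0, 0, 0.01, 0], [0, 0, 0.006, 0], [0, 0, 0, 0], [0, 0, 0, 0]]
  ]
}}

```text
clock: 2.77
ee_pos: [521.1, 247.6, 95.8]
tool_rot: [3.142, -0.0, 0.929]
wrist_force: [0.8, 0.2, 0.2]
gripper_width: 1.001
grasp_force: 0.0
```

Emit:
{"method": "arm_command", "body": {
  "plan": [
    [[0, 0, 0, 0], [0, 0, 0, 0], [0, 0, 0, 0], [0, 0, 0, 0], [0, 0, 0, 0], [0, 0, 0, 0], [0, 0, 0, 0], [0, 0, 0, 0], [0, 0, 0, 0], [0, 0, 0, 0], [0, 0, 0, 0], [0, 0, 0, 0]]
  ],
  "fingers": 1
}}

```text
clock: 3.77
ee_pos: [521.0, 247.7, 95.8]
tool_rot: [3.141, -0.001, 0.929]
wrist_force: [-1.2, 0.7, 5.5]
gripper_width: 0.215
grasp_force: 62.0
```

Emit:
{"method": "arm_command", "body": {
  "plan": [
    [[0, 0, -0.003, 0], [0, 0, -0.008, 0], [0, 0, -0.015, 0], [0, 0, -0.015, 0], [0, 0, -0.015, 0], [0, 0, -0.015, 0], [0, 0, -0.015, 0], [0, 0, -0.015, 0], [0, 0, -0.012, 0], [0, 0, -0.007, 0], [0, 0, 0, 0], [0, 0, 0, 0], [0, 0, 0, 0]]
  ]
}}

```text
clock: 4.85
ee_pos: [520.3, 247.2, 214.6]
tool_rot: [-3.141, 0.001, 0.929]
wrist_force: [0.3, -0.6, -2.1]
gripper_width: 0.208
grasp_force: 61.1
```

Run:
```python
from h import *
ims=[]
for n in("scene","side","wrist"):
    c=cams.capture(n);cv2.imwrite(f"pics/{n}2.png",c["img"])
    if n!="wrist":
        p=px(c,[540,235,190]).astype(int);ims.append(cv2.resize(c["img"][p[1]-45:p[1]+45,p[0]-60:p[0]+60],(400,300),interpolation=2))
    else: ims.append(cv2.resize(c["img"],(480,300)))
cv2.imwrite("pics/lift.png",np.vstack([np.hstack(ims[:2]),np.pad(ims[2],((0,0),(0,320),(0,0)))]))
```

```text
(no output)
```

View pics/lift.png

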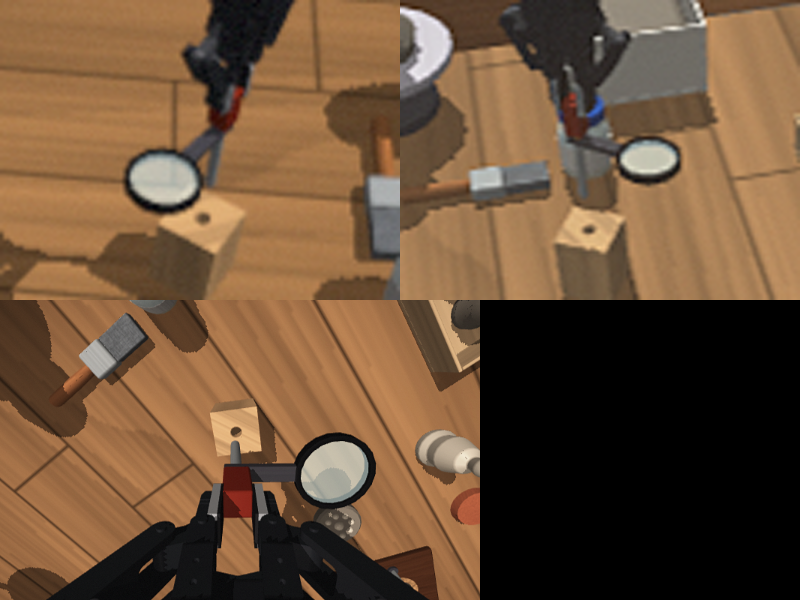

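The wrist view (half-size crop) shows the loupe held upright and level, with the stem clear of the holder. I'll carry it to a hover next to the eye and turn it to the stand's yaw.

Emit:
{"method": "arm_command", "body": {
  "plan": [
    [[-0.0095, 0.006, 0, 0], [-0.019, 0.0124, 0, 0], [-0.02, 0.013, 0, 0], [-0.02, 0.013, 0, 0], [-0.02, 0.013, 0, 0], [-0.02, 0.013, 0, 0], [-0.02, 0.013, 0, 0], [-0.02, 0.013, 0, 0], [-0.02, 0.013, 0, 0], [-0.02, 0.013, 0, 0], [-0.02, 0.013, 0, 0], [-0.02, 0.013, 0, 0], [-0.02, 0.013, 0, 0], [-0.02, 0.013, 0, 0], [-0.02, 0.013, 0, 0], [-0.02, 0.013, 0, 0], [-0.02, 0.013, 0, 0], [-0.02, 0.013, 0, 0], [-0.02, 0.013, 0, 0], [-0.01, 0.0065, 0, 0]]
  ]
}}

```text
clock: 6.67
ee_pos: [489.6, -207.0, 215.4]
tool_rot: [3.141, 0.001, 0.925]
wrist_force: [0.7, -1.0, -1.0]
gripper_width: 0.214
grasp_force: 61.1
```

Emit:
{"method": "arm_command", "body": {
  "plan": [
    [[0, 0, 0, -0.03], [0, 0, 0, -0.06], [0, 0, 0, -0.06], [0, 0, 0, -0.06], [0, 0, 0, -0.06], [0, 0, 0, -0.06], [0, 0, 0, -0.03], [0, 0, 0, 0], [0, 0, 0, 0], [0, 0, 0, 0]]
  ]
}}

```text
clock: 7.5
ee_pos: [490.7, -203.3, 215.4]
tool_rot: [-3.141, 0.0, 1.287]
wrist_force: [0.2, 0.3, -0.9]
gripper_width: 0.21
grasp_force: 61.1
```

Run:
```python
from h import *
c=cams.capture("wrist");cv2.imwrite("pics/w3.png",c["img"])
o=robot.get_obs();p=o["ee_pos"];print(o["clock"],p,o["tool_rot"])
print(px(c,p-[0,0,12+78]),px(c,[492,-217,75]),px(c,[570,-239,31]))
```

```text
7.55 [ 490.85623187 -203.17616038  215.42067107] [-3.14142055e+00  7.01779912e-05  1.28755274e+00]
[314.68803192 189.45469998] [319.94134993 186.38886749] [390.67471775 174.33969368]
```

View pics/w3.png

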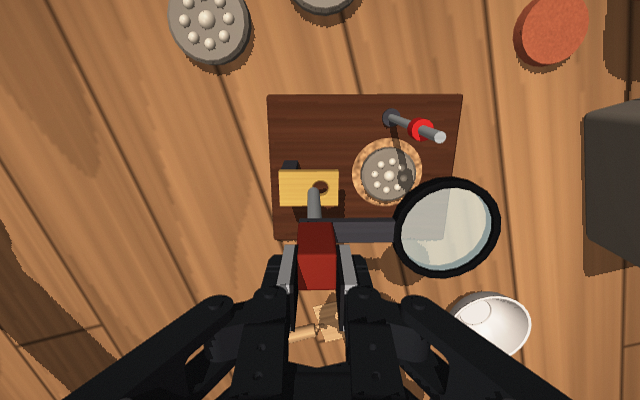

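The wrist view shows the lug at (308,188) with its eye near (320,187), the stem tip at (314,190), and the medallion at (388,175). The rod base is at (391,118), its top at (440,137), and the collar at (422,130). The stand edges look parallel to the image.

Run:
```python
from h import *
c=cams.capture("wrist");i=c["img"].astype(int);H=cv2.cvtColor(c["img"],cv2.COLOR_BGR2HSV)
def big(m,r):
    z=np.zeros(m.shape,np.uint8);z[r[1]:r[3],r[0]:r[2]]=m[r[1]:r[3],r[0]:r[2]];return max(cv2.findContours(z,0,1)[0],key=cv2.contourArea),z
k,y=big((H[...,0]>18)&(H[...,0]<32)&(H[...,1]>120)&(H[...,2]>150),(270,160,350,215))
r=cv2.boundingRect(k);print("lug",r)
for v in range(176,200,2): print(v,''.join('#' if t else '.' for t in y[v,275:345]))
L=[onz(c,u,v,75) for u,v in((r[0]-.5,r[1]-.5),(r[0]+r[2]-.5,r[1]-.5))];print("lug top edge",np.round(L,1).tolist(),np.arctan2(*(L[1]-L[0])[[1,0]]))
k,_=big((i[...,2]>2*i[...,1])&(i[...,2]>90),(400,105,450,160));
print("collar",cv2.boundingRect(k),cv2.minAreaRect(k),k[:,0].mean(0),cv2.contourArea(k))
# stand top edge
b=i.sum(2)
E=[(u,80+np.argmin(np.diff(b[80:110,u]))) for u in range(280,460,20)];print(E)
P=np.array([onz(c,u,v+.5,12) for u,v in E]);print("edge yaw",np.polyfit(P[:,0],P[:,1],1))
print("rod top profile"); 
for v in range(126,150,2): print(v,i[v,425:452].max(1).tolist())
```

```text
lug (279, 170, 59, 36)
176 ....###########################################################.......
178 ....###########################################################.......
180 ....###########################################################.......
182 ....####################################...........############.......
184 ....##################################..............###########.......
186 ....#################################................##########.......
188 ....###############################..................##########.......
190 ....#############################....................##########.......
192 .....############################...................###########.......
194 .....###########################..................#############.......
196 .....############################............##################.......
198 .....############################............##################.......
lug top edge [[457.5, -188.6, 75.0], [513.7, -204.9, 75.0]] -0.2832767743113311
collar (407, 117, 27, 25) ((419.2000427246094, 128.6000213623047), (24.149532318115234, 24.149532
[... 1079 characters left out ...]
 106, 85, 81, 77, 78, 78, 71, 160, 184, 182, 183, 183, 184, 183, 182, 182, 183, 186, 176, 94, 92, 93, 90, 94, 91]
140 [114, 107, 99, 92, 89, 89, 83, 78, 73, 135, 199, 197, 195, 195, 193, 195, 195, 196, 199, 187, 105, 91, 93, 93, 93, 92, 91]
142 [95, 94, 94, 95, 95, 97, 97, 94, 96, 87, 96, 155, 194, 195, 196, 195, 197, 165, 110, 93, 93, 93, 93, 94, 94, 95, 94]
144 [94, 97, 93, 95, 96, 94, 95, 97, 94, 95, 93, 92, 89, 98, 98, 97, 89, 93, 94, 94, 96, 94, 93, 91, 92, 95, 92]
146 [95, 95, 96, 97, 95, 94, 95, 94, 96, 95, 94, 96, 93, 96, 95, 99, 96, 96, 96, 96, 95, 95, 94, 93, 95, 96, 94]
148 [86, 87, 88, 87, 88, 86, 87, 86, 86, 86, 84, 86, 91, 95, 92, 92, 93, 93, 93, 93, 93, 93, 95, 95, 96, 98, 97]
```

Run:
```python
from h import *
c=cams.capture("wrist");i=c["img"].astype(int);o=robot.get_obs();p=o["ee_pos"]
eye=onz(c,320,188.1,75);rod=onz(c,440,137,165)
x=np.array([np.cos(-.287),np.sin(-.287)]);y=np.array([-x[1],x[0]])
print("eye",eye,"rod",rod,"rod from eye in stand",(rod-eye)[:2]@x,(rod-eye)[:2]@y)
pm=onz(c,388,174.5,29);print("med",pm,(pm-eye)[:2]@x,(pm-eye)[:2]@y)
z0=p[2]-11.8
d=(i.max(2)<45).astype(np.uint8);d[:170]=0;d[285:]=0;d[:,:385]=0;d[:,505:]=0
k=max(cv2.findContours(d,0,1)[0],key=cv2.contourArea);e=cv2.fitEllipse(cv2.convexHull(k));print(e)
g=((i.min(2)>130)).astype(np.uint8);g[:170]=0;g[285:]=0;g[:,:385]=0;g[:,505:]=0
l=onz(c,*e[0],z0);print("lens",l,"from tcp",(l-p)[:2],np.hypot(*(l-p)[:2]),np.arctan2(*(l-p)[[1,0]]),p,o["tool_rot"])
# collar height: nearest point on rod axis to collar ray
for nm,(u,v) in {"w":(419.7,129.2)}.items():
    a,dd=ray(c,u,v);
    A=np.c_[dd,[0,0,-1.]];s=np.linalg.lstsq(A,np.r_[rod[:2],0]-a,rcond=None)[0];print("collar z",s[1])
b=onz(c,391,117.5,14);print("rod base",b)
print("tip exp px",px(c,np.r_[p[:2],z0-78]))
for v in range(176,200,3): print(v,i[v,300:335].sum(1).tolist())
```

```text
eye [ 491.79501725 -218.58412785   75.        ] rod [ 586.98366726 -178.7386365   165.        ] rod from eye in stand 80.0158778093133 65.16135028214124
med [ 567.59852056 -238.75873816   29.        ] 78.41389660434405 2.108751831865386
((443.89862060546875, 226.87254333496094), (99.22439575195312, 113.71210479736328), 75.3131103515625)
lens [ 567.91057623 -224.24457676  203.67660867] from tcp [ 76.85792578 -21.28905496] 79.75189412426067 -0.2702175073096226 [ 491.05265045 -202.9555218   215.47660867] [-3.14156599e+00 -2.35445413e-06  1.28822336e+00]
collar z 120.58346304521568
rod base [ 586.95360194 -179.42170014   14.        ]
tip exp px [314.64272358 189.50456328]
176 [500, 505, 502, 496, 498, 499, 498, 498, 494, 495, 497, 496, 489, 492, 493, 495, 491, 489, 490, 491, 491, 487, 488, 489, 485, 485, 484, 483, 482, 484, 479, 482, 483, 484, 481]
179 [487, 484, 486, 492, 488, 484, 488, 485, 480, 486, 490, 488, 485, 487, 491, 487, 489, 494, 494, 500, 499, 494, 492, 491, 486, 484, 479, 483, 481, 481, 482, 482, 483, 482, 478]
182 [500, 495, 495, 500, 496, 499, 497, 496, 496, 497, 498, 495
[... 310 characters left out ...]
, 498, 501, 501, 497, 498, 498, 509, 451, 374, 361, 349, 364, 338, 323, 291, 214, 176, 184, 183, 179, 196, 124, 125, 181, 182, 202, 411, 466, 496, 499, 498, 494, 497]
191 [490, 490, 491, 490, 487, 493, 499, 460, 329, 327, 352, 354, 359, 358, 341, 326, 306, 275, 242, 92, 85, 91, 90, 88, 77, 170, 277, 318, 491, 488, 492, 492, 486, 487, 488]
194 [498, 493, 493, 494, 494, 494, 505, 387, 333, 336, 347, 353, 356, 355, 342, 327, 311, 287, 239, 198, 315, 315, 341, 331, 316, 360, 481, 503, 487, 489, 490, 489, 490, 482, 489]
197 [502, 506, 505, 504, 504, 507, 513, 393, 330, 334, 348, 356, 361, 358, 347, 325, 314, 288, 246, 168, 513, 518, 519, 520, 512, 505, 502, 500, 501, 504, 501, 504, 504, 502, 502]
```

Emit:
{"method": "arm_command", "body": {
  "plan": [
    [[-0.005, 0.002, 0, 0], [-0.005, 0.002, 0, 0], [-0.0048, 0.002, 0, 0.014], [0, 0, 0.01, 0], [0, 0, 0.012, 0], [0, 0, 0.01, 0], [0, 0, 0.004, 0], [0, 0, 0, 0], [0, 0, 0, 0], [0, 0, 0, 0]]
  ]
}}

```text
clock: 8.48
ee_pos: [493.1, -218.9, 179.9]
tool_rot: [3.141, 0.0, 1.275]
wrist_force: [-0.5, 0.3, -1.9]
gripper_width: 0.215
grasp_force: 61.0
```

Run:
```python
from h import *
c=cams.capture("wrist");o=robot.get_obs();p=o["ee_pos"];print(o["clock"],p,o["tool_rot"])
a=cams.capture("scene");b=cams.capture("side")
print("tip",px(c,p-[0,0,89.8]),"eye",px(c,[491.8,-218.6,75]))
f=lambda im,q,w:cv2.resize(im[int(q[1]-w*.75):int(q[1]+w*.75),int(q[0]-w):int(q[0]+w)],(400,300),interpolation=2)
q=px(c,[491.8,-218.6,75]).astype(int);print(q)
E3=[520,-225,110]
cv2.imwrite("pics/near.png",np.vstack([np.hstack([f(c["img"],q,40),cv2.resize(c["img"],(400,300))]),np.hstack([f(a["img"],px(a,E3),50),f(b["img"],px(b,E3),50)])]))
```

```text
8.5333 [ 493.15925939 -218.94155215  180.0016179 ] [3.14065368e+00 2.12177026e-05 1.27480570e+00]
tip [314.51854546 189.73461807] eye [313.04696442 184.57718699]
[313 184]
```

View pics/near.png

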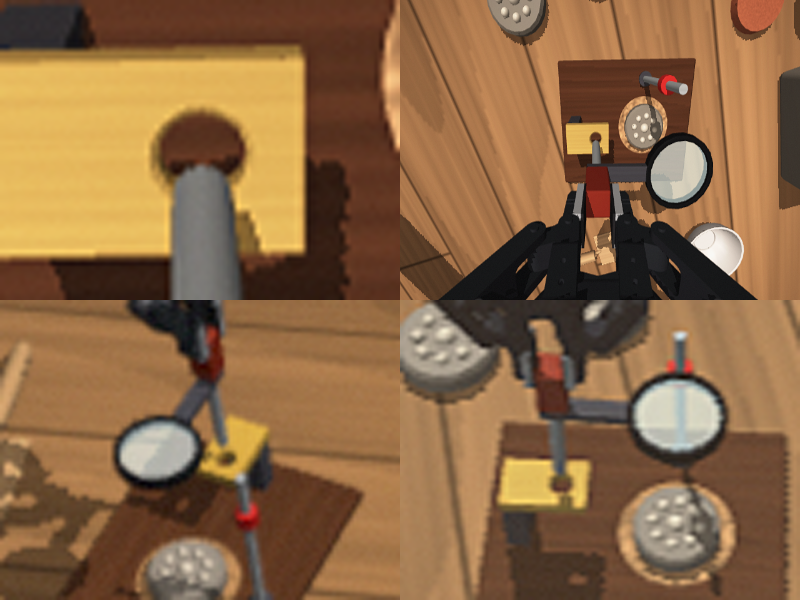

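The enlarged view shows the eye centre at wrist pixel (313,183.6), with the stem tip directly above it after the drop in height is allowed for. The side view agrees, so I'll insert.

Emit:
{"method": "arm_command", "body": {
  "plan": [
    [[0, -0.0007, 0, 0], [0, 0, 0.004, 0], [0, 0, 0.005, 0], [0, 0, 0.005, 0], [0, 0, 0.005, 0], [0, 0, 0.005, 0], [0, 0, 0.005, 0], [0, 0, 0.005, 0], [0, 0, 0.003, 0], [0, 0, 0, 0], [0, 0, 0, 0]]
  ]
}}

```text
clock: 9.55
ee_pos: [492.1, -218.6, 142.3]
tool_rot: [-3.141, 0.0, 1.275]
wrist_force: [-0.6, -0.1, -2.0]
gripper_width: 0.216
grasp_force: 61.1
```

```bash
cat > m.py <<'E'
from h import *
o=robot.get_obs();p=o["ee_pos"];print(o["clock"],p,o["tool_rot"],o["wrist_force"])
rod=np.array([587,-178.8]);z0=p[2]-11.8
for n in("wrist","scene","side"):
    c=cams.capture(n);cv2.imwrite(f"pics/{n}_m{o['clock']:.1f}.png",c["img"]);i=c["img"].astype(int)
    m=((i[...,2]>1.9*i[...,1])&(i[...,2]>80)).astype(np.uint8)
    q=px(c,[*rod,121]);w=25 if n=="wrist" else 9
    z=np.zeros_like(m);s=np.s_[max(0,int(q[1]-w)):int(q[1]+w),int(q[0]-w):int(q[0]+w)];z[s]=m[s]
    k=cv2.convexHull(max(cv2.findContours(z,0,1)[0],key=cv2.contourArea))
    M=cv2.moments(k);u,v=M["m10"]/M["m00"],M["m01"]/M["m00"]
    ax=px(c,[*rod,141])-px(c,[*rod,101]);t=k[:,0]@ax/np.linalg.norm(ax);
    mid=(t.max()+t.min())/2*np.linalg.norm(ax);t0=px(c,[*rod,101])@ax
    print(n,"collar",(round(u,1),round(v,1)),"z by centroid",101+40*((u,v)@ax-t0)/(ax@ax),"z by extent",101+40*(mid-t0)/(ax@ax))
    L=px(c,[*(p[:2]+[75.9,-22.1]),z0]);w=70 if n=="wrist" else 22
    x0,y0=int(L[0]-w),int(L[1]-w);sub=i[max(y0,0):y0+2*w,x0:x0+2*w]
    g=((sub.max(2)<55)).astype(np.uint8);k=max(cv2.findContours(g,0,1)[0],key=cv2.contourArea)
    e=cv2.fitEllipse(cv2.convexHull(k));print("  lens pred",L.round(1),"ellipse",np.round(e[0],1)+[x0,max(y0,0)],np.round(e[1],1),"->",onz(c,e[0][0]+x0,e[0][1]+max(y0,0),z0).round(1))
E
python3 m.py
```

```text
9.55 [ 492.0845911  -218.60591044  142.33608299] [-3.14130342e+00  4.27199867e-05  1.27482472e+00] [-0.58639651 -0.05967471 -2.04447895]
wrist collar (450.9, 117.5) z by centroid 118.7326432165378 z by extent 118.3983595152198
  lens pred [442.6 227.1] ellipse [436.2 228.4] [ 99.3 133.5] -> [ 564.1 -240.4  130.5]
scene collar (261.4, 183.7) z by centroid 119.33881016924384 z by extent 119.32648867337437
  lens pred [241.1 174.9] ellipse [241.3 177.9] [14.6 23.9] -> [ 579.5 -237.8  130.5]
side collar (326.5, 238.9) z by centroid 120.2684636540837 z by extent 119.66574295491158
  lens pred [325.9 256.7] ellipse [309.7 237.8] [ 7.3 16.7] -> [ 538.1 -170.8  130.5]
```

Run:
```python
from h import *
import glob
f=lambda im,q,w:cv2.resize(im[int(q[1]-w*.75):int(q[1]-w*.75)+int(1.5*w),int(q[0]-w):int(q[0]+w)],(400,300),interpolation=2)
I={n:cv2.imread(glob.glob(f"pics/{n}_m*.png")[0]) for n in("wrist","scene","side")}
for n in I:
    c=cams.capture(n); print(n,[px(c,[587,-178.8,z]).round(1).tolist() for z in(14,120,165)],px(c,[491.8,-218.6,75]).round(1),px(c,[*robot.get_obs()["ee_pos"][:2],120]).round(1))
cv2.imwrite("pics/rod.png",np.vstack([np.hstack([f(I["wrist"],(440,120),60),f(I["wrist"],(400,200),120)]),np.hstack([f(I["scene"],(250,182),40),f(I["side"],(322,250),40)])]))
```

```text
wrist [[402.7, 106.4], [449.5, 117.1], [489.4, 126.3]] [313.6 198.4] [313.8 221.4]
scene [[264.1, 205.0], [260.6, 183.7], [259.0, 173.9]] [255.4 168.8] [253.7 159.4]
side [[327.8, 259.2], [327.6, 239.0], [327.5, 229.4]] [297.7 266.2] [296.8 257.5]
```

View pics/rod.png

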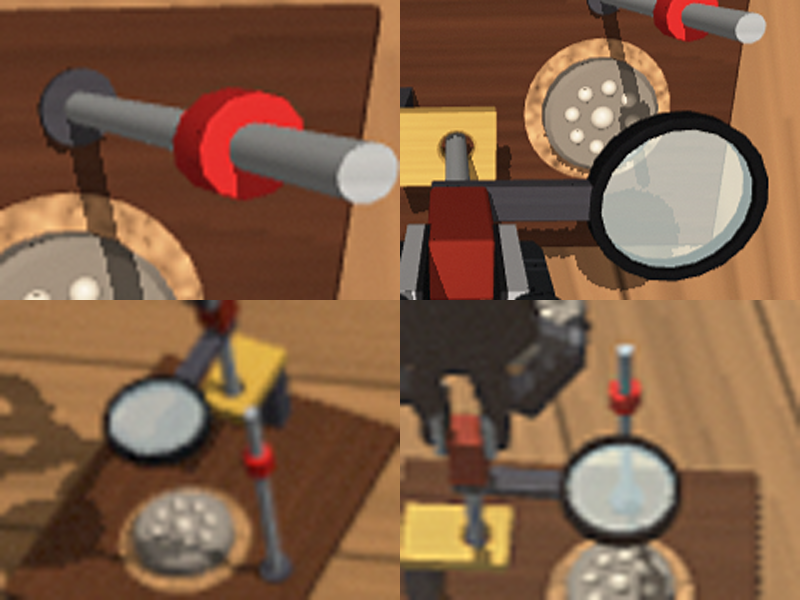

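The stem is in the eye with no contact force. The wrist crop puts the rod top at (490,127), with the collar's near face centred at (455.5,118.6), so the collar is at about z 121. I'll descend to that height and then check the centring.

Emit:
{"method": "arm_command", "body": {
  "plan": [
    [[0, 0, 0.003, 0], [0, 0, 0.003, 0], [0, 0, 0.0032, 0], [0, 0, 0, 0], [0, 0, 0, 0], [0, 0, 0, 0], [0, 0, 0, 0]]
  ]
}}

```text
clock: 10.43
ee_pos: [492.2, -218.6, 133.4]
tool_rot: [3.141, -0.0, 1.275]
wrist_force: [-0.0, 0.6, -1.4]
gripper_width: 0.218
grasp_force: 61.1
```

Run:
```python
from h import *
from scipy.spatial.transform import Rotation as Ro
c=cams.capture("wrist");cv2.imwrite("pics/wf.png",c["img"]);o=robot.get_obs();p=o["ee_pos"];print(o["clock"],p,o["tool_rot"],o["wrist_force"])
T=lambda p,e:np.block([[Ro.from_euler("xyz",e).as_matrix(),np.array(p)[:,None]],[0,0,0,1]])
c3=dict(c,view=c["view"]@T(p,o["tool_rot"])@np.linalg.inv(T([490.856,-203.176,215.42],[np.pi,0,1.28755])))
x=np.array([np.cos(-.287),np.sin(-.287)]);y=np.array([-x[1],x[0]])
eye=onz(c3,320,188.1,75);print("eye chk",eye)
w3=cv2.imread("pics/w3.png");H=cv2.cvtColor(w3,cv2.COLOR_BGR2HSV)
m=((H[...,1]<75)&(H[...,2]>60)).astype(np.uint8);z=np.zeros_like(m);z[143:209,350:425]=m[143:209,350:425]
k=max(cv2.findContours(cv2.morphologyEx(z,cv2.MORPH_OPEN,np.ones((3,3))),0,1)[0],key=cv2.contourArea);print("med box",cv2.boundingRect(k),cv2.contourArea(k))
P=np.array([onz(c3,*q,26)[:2] for q in k[:,0].astype(float)]);
(mx,my),r=cv2.minEnclosingCircle(P.astype(np.float32));d=np.array([mx,my])-eye[:2];print("med circle",mx,my,r,d@x,d@y)
# lens ring outline in hover pic
D=(w3.max(2)<60);s=lambda a:np.flatnonzero(a)
for v in(224,228,232): print(v,s(D[v,400:510]).max()+400, s(D[v,380:410])+380)
col=s(D[165:290,446])+165;print("col446",col.min(),col.max())
z0=215.42-11.8
l=onz(c3,392.7,228,z0-5);rr=onz(c3,500,228,z0+5);t=onz(c3,446.5,col.min()-.5,z0-5);b=onz(c3,446.5,col.max()+.5,z0+5)
print("x span",np.linalg.norm((rr-l)[:2]),"y span",np.linalg.norm((t-b)[:2]))
cen=np.array([((l+rr)/2)[:2]-[490.856,-203.176],((t+b)/2)[:2]-[490.856,-203.176]])
X=np.array([np.sin(1.28755),-np.cos(1.28755)]);Y=np.array([np.cos(1.28755),np.sin(1.28755)])
print("lens rel TCP in tool y,x: ",cen[0]@X,cen[1]@Y,cen[0]@Y)
```

```text
10.4833 [ 492.18260758 -218.62484376  133.38627591] [ 3.14143522e+00 -2.59780069e-05  1.27478184e+00] [ 0.14657689 -1.12535301 -2.21706448]
eye chk [ 491.75123244 -218.68831486   75.        ]
med box (361, 148, 55, 53) 2176.5
med circle 567.2947387695312 -239.56939697265625 31.96394920349121 78.36451953108534 1.35757758514902
224 500 [395 396 397 398 399 400 401 402]
228 500 [394 395 396 397 398 399 400 401]
232 499 [394 395 396 397 398 399 400]
col446 177 277
x span 61.58379593185115 y span 63.48381139588498
lens rel TCP in tool y,x:  80.5349889052151 0.09379545038410175 0.38668006473284033
```

Emit:
{"method": "arm_command", "body": {
  "plan": [
    [[0.0005, -0.0005, 0, 0], [0, 0, 0, 0], [0, 0, 0, 0], [0, 0, 0, 0], [0, 0, 0, 0], [0, 0, 0, 0]]
  ]
}}

```text
clock: 10.98
ee_pos: [491.8, -218.0, 133.3]
tool_rot: [3.142, -0.0, 1.275]
wrist_force: [0.3, -0.2, -2.6]
gripper_width: 0.214
grasp_force: 61.1
```

Run:
```python
from h import *
f=lambda im,q,w:cv2.resize(im[int(q[1]-w*.75):int(q[1]-w*.75)+int(1.5*w),int(q[0]-w):int(q[0]+w)],(400,300),interpolation=2)
I={}
for n in("wrist","scene","side"):
    c=cams.capture(n);I[n]=c["img"];print(n,"lens",px(c,[568.8,-241.3,121.5]).round(1),"collar",px(c,[587,-178.8,121]).round(1))
o=robot.get_obs();print(o["clock"],o["ee_pos"],o["qvel"].round(4) if hasattr(o["qvel"],"round") else o["qvel"])
cv2.imwrite("pics/final.png",np.vstack([np.hstack([f(I["wrist"],(440,120),60),f(I["wrist"],(400,200),120)]),np.hstack([f(I["scene"],(250,182),40),f(I["side"],(322,250),40)])]))
```

```text
wrist lens [444.7 228.3] collar [458.3 119.8]
scene lens [241.3 177.1] collar [260.6 183.5]
side lens [326.3 258.6] collar [327.6 238.8]
11.1333 [ 491.79380625 -217.97589107  133.29478508] [-0.0002  0.0011  0.0011  0.     -0.0038  0.0007  0.0001]
```

View pics/final.png

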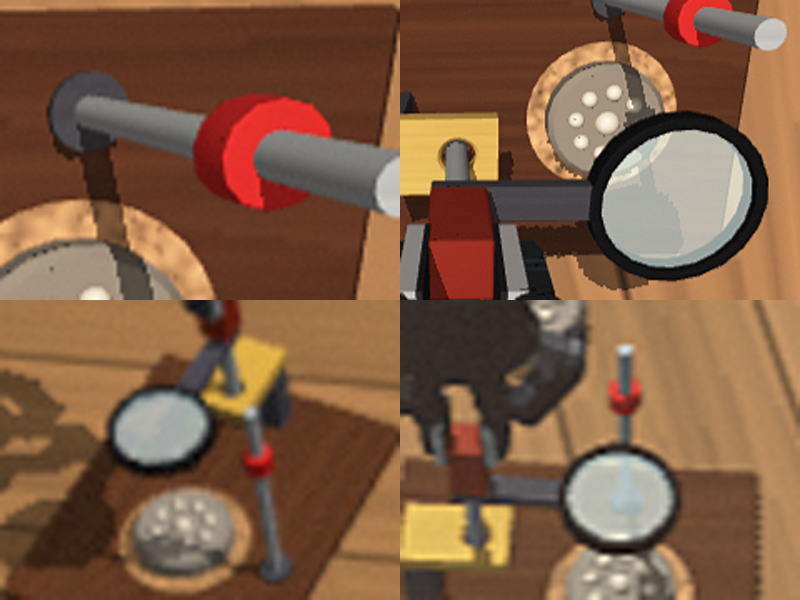

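The final view shows the stem through the eye (wrist pixel (314,200)) and the lens over the medallion. The lens and collar offsets match to within about 1–2 mm in the scene and side views. The arm is still and there is no contact force, so I'm handing in.

```bash
python3 -c "
from bench import workorder
print(workorder.hand_in())"
```

```text
the job is handed in; nothing more can be done
None
```

I handed the job in at about 11 s with the loupe still gripped. Its stem is through the eye and the lens is over the medallion at about 121 mm, my collar-height estimate; height and centring are good to about 1–2 mm. Levelness was judged only by eye, and the hand-in returned no verdict.

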